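Hold a block on end in the squaring jig

ROBOT

A 6-joint arm with a two-finger parallel gripper is mounted at the origin on a cart in front of the work surface, level with it; the furniture and walls round the work are solid. World frame = base frame: x ahead of the robot, y to its left, z up, the work surface at z = 0. Lengths are in m, angles in rad, forces in N, time in s.
With the tool pointing down it reaches from about 0.275 to 0.975 m from the base axis. Payload 8.4 kg.
Tool frame: the origin (TCP) lies at the very end of the fingers, on their centre line; the grasp point (between the pads) lies 19 mm behind it; z points along the fingers, y is the line along which they close (so a half turn about z gives the same grasp; the last joint's range is limited). The gripper opens to 92 mm and grips with 3 to 60 N. Pads are 20 mm wide; open, the fingers measure 128 mm over their backs; the gripper's body (75 mm by 189 mm) begins 69 mm behind the grasp point.
Start: joints at [-1.119, 0.353, 1.633, -0, 1.155, -0.002], TCP at [0.274, -0.562, 0.215] pointing down, gripper open.
Joint ranges: [-2.63, 2.63], [-0.92, 2.1], [0.06, 2.66], [-1.3, 4.44], [0, 2.69], [-3.02, 3.02]. Speed limits (rad/s): [2.22, 2.22, 2.79, 3.14, 3.14, 3.14].

INTERFACE

Orientations are given as a 3x3 rotation matrix whose columns are the frame's x, y, z axes.
In Python, from cell import bot gives the robot as it stands.
- The arm moves only by the tool drive_tool, never from a script. Its argument "series" is one flat list of numbers, 6 for each row, row after row: the shift along the tool's x, y, z in cm, then the turn, a rotation vector about the tool's x, y, z in degrees. In form: [dx, dy, dz, ax, ay, az, dx, dy, dz, ax, ay, az, ...]. A call has 1 to 8 rows; each row shifts and turns the commanded pose from where the row before left it, along the tool's axes as they then stand; what a row does not reach is not made up. A row lasts 1/10 s, in which the tool goes at most 50 mm and 8.59 degrees, less where a joint would pass 70% of its speed; a pose out of reach is approached as far as the arm can. A call with a gripper value outside its range is refused whole. "jaw" is the closure, from 0 (fully open) to 1 (shut), set as the call begins (left out, the last holds). The fingers move at their own pace and stop on an object; "grip_force" is the grip in N (left out, the last holds). Time passes only in rows, so rows that do not move let the fingers close. It gives the time, the measured TCP pose, the force, the opening and the grip force at its end, in the units of the state.
- bot.get_state(): the state, without advancing time (a new reading comes with each control period).
- bot.read_camera(name): name is "scene" or "side" or "wrist"; returns a dict with "frame" (384x512x3 uint8, red, green, blue), "depth" (384x512 float32, m along the optical axis (not along the pixel's ray), 0 where there is no reading), "camera_matrix" (3x3 intrinsics, pixels), "T" (4x4, takes a point from camera to world coordinates). Camera axes: x right, y down, z forward; pixel columns grow to the right and rows downward; lengths in m; the calibration is good to about 2 mm. A picture is of the moment at which its call begins.
- bot.hand_in(): hands the job in; it is judged then, once.
Trained networks look in a picture, given as the dict that the camera call returned (one of the last four; its "shot" number tells which), for a name from the list of things; names that differ only in an ending like _2 or _b are one class to them, and where a whole thing is asked for, a point or a joint stands for the part that bears it (a point fixed in the world has none). Each returns a list of dicts, best first, with "score" (0 to 1); they miss things now and then, are a little off and sometimes report something else, mostly with a low value. They report only what shows in the picture. A call takes as long as a camera call. They do not tell look-alikes from the thing itself.
- bot.regions_of(picture, target): "mask" (384x512 bool, what is visible of it) and "box" ([left, top, width, height] in pixels, round what is visible of it).
The state is a dict: "time_s": time; "joint_pos": joint angles; "dq": joint speeds; "joint_efforts": joint torques, N m; "eef_pos": TCP position; "ee_rot": TCP orientation; "force": force on the tool from outside, world axes, zero at the start; "ft_torque": the same for the moment, N m; "opening": finger opening in m; "grasp_force": force on a finger pad.
Only numpy, scipy, OpenCV 4.12 (cv2) and the standard library are available. Lean on these libraries where they do the work, as an engineer would, in place of code of your own. Each camera call takes 0.05 s, during which the arm holds its last target. There are 200 camera calls.

TASK

Stand the wooden block on end in the blue-fenced squaring jig: on its small 48 x 22 mm end face on the bed, a large face flat against the fence and one narrow side up against the brass stop, and let go of it completely for a moment. Then press it into the corner of fence and bed with one firm diagonal push (toward the fence and down, about 15 N) of the gripper, say on its upper edge on the open side, touching only the block, and finish while still holding that push. Leave the other things on the bench alone.

Things in the scene. Friction and masses are not known exactly. Their poses are not given: they have to be found in the camera images.
- workpiece: The workpiece: a brown wooden block (rectangular, 48 x 68 x 22 mm, about 0.08 kg), at the start lying flat on the bench. Origin at the centre of the large face it first lies on (its underside); its x runs across the 48 mm width, y along the 68 mm length, z through the 22 mm thickness.
- workpiece_center (a point): The middle of the wooden block (11 mm from each large face, 24 mm from the sides, 34 mm from the ends).
- jig: The squaring jig, screwed down (place and yaw differ each time). Origin under the centre of its bed, on the bench; x points from the open side to the fence (roughly to the robot's right), y along the fence to the stop (away from the robot), z up. In this frame: bed top z = 12 mm; fence face at x = +20, facing -x; stop face at y = +30, facing -y; the seated block's middle is at x 9, y 6, z 46 mm.
- bed: The grey steel bed of the jig, 120 mm (x) by 160 mm (y) by 12 mm, with four low screw heads near its corners; same origin and axes as the jig.
- fence: The blue upright fence of the jig, 14 mm thick, 160 mm long, its top 72 mm above the bench (60 mm above the bed), with gussets behind; same origin and axes as the jig.
- stop: The brass stop block on the bed in front of the fence: it rises 18 mm above the bed (a screw head adds 3 mm) and reaches 26 mm out from near the fence (jig x = -6.5 to 19.5 mm, y = 30 to 52 mm); same origin and axes as the jig.
- steel_block: Bystander, not to be disturbed: dark steel block, 40x62x26 mm, standing or lying loose on the bench; origin at the centre of its underside.
- scrub_brush: Bystander, not to be disturbed: red scrub brush, 38x85x32 mm, standing or lying loose on the bench; origin at the centre of its underside.
- bearing: Bystander, not to be disturbed: ball bearing lying flat, 65 mm across, height 18 mm, standing or lying loose on the bench; origin at the centre of its underside.
- oil_bottle: Bystander, not to be disturbed: black oil bottle, 64 mm across, height 203 mm, standing or lying loose on the bench; origin at the centre of its underside.
Not all that is in view belongs to the job. What is shaped like the workpiece but green is not meant.

How it is judged:
By the outcome, as a careful person would: the job done as asked, in the order asked, and still so for the second after the job is handed in, while the arm keeps its last pose, push and grip.
It also fails if it takes over 58 s, if anything falls off the work surface, if the arm or the gripper's body presses on something with over 40 N, if the wrist force passes 120 N, or if a joint passes its speed limit or range.

## Working session

There is one attempt and no reset: what is moved stays moved. The work goes in short steps, Python scripts to look and compute and a tool call to move; the robot and the scene stay as the last step left them, time stands still between calls to the robot, and variables do not carry over. Pictures are saved under pics/ and viewed, at most 10 in all, crops included, and the job is handed in when it is done.

Besides the shell and the picture viewer there is one more tool, called after "Call:" by a JSON object that holds its "fn" and its "kwargs", one argument or row to a line. drive_tool: Moves the arm, as the interface text tells. Its arguments: {"type":"object","properties":{"series":{"type":"array","items":{"type":"number"}},"jaw":{"type":"number"},"grip_force":{"type":"number"}},"required":["series"]}

```bash
mkdir -p pics; ls; cat > h.py <<'E'
import numpy as np, cv2
from cell import bot
def shot(n,save=None):
    p=bot.read_camera(n)
    if save: cv2.imwrite(f'pics/{save}.png',p['frame'][:,:,::-1])
    return p
def cloud(p):
    K=p['camera_matrix'];d=p['depth'];v,u=np.indices(d.shape)
    P=np.stack([(u-K[0,2])/K[0,0]*d,(v-K[1,2])/K[1,1]*d,d],-1)
    W=P@p['T'][:3,:3].T+p['T'][:3,3]; W[d==0]=np.nan
    return W
E
python3 - <<'E'
from h import *
ims=[]
for n in ['scene','side']:
    p=shot(n); ims.append(p['frame']); W=cloud(p)
    print(n,p['T'].round(3).tolist())
    for t in ['workpiece','jig','stop','fence','steel_block','scrub_brush','bearing','oil_bottle']:
        for r in bot.regions_of(p,t)[:2]:
            Q=W[r['mask']];Q=Q[~np.isnan(Q[:,0])]
            print(t,round(r['score'],2),r['box'],np.median(Q,0).round(3),np.percentile(Q,2,0).round(3),np.percentile(Q,98,0).round(3))
cv2.imwrite('pics/a.png',ims[0][:,:,::-1]);cv2.imwrite('pics/b.png',ims[1][:,:,::-1])
E
```

```text
pics
scene [[0.53, -0.36, 0.768, -0.441], [-0.848, -0.247, 0.47, -0.578], [0.021, -0.9, -0.436, 0.639], [0.0, 0.0, 0.0, 1.0]]
workpiece 0.76 [222.4, 181.9, 25.8, 15.7] [0.585 0.105 0.02 ] [0.557 0.083 0.002] [0.626 0.14  0.024]
workpiece 0.73 [178.9, 174.6, 23.8, 13.4] [0.557 0.26  0.019] [ 0.531  0.224 -0.002] [0.633 0.317 0.024]
jig 0.58 [244.9, 197.5, 61.4, 53.3] [ 0.445 -0.12   0.015] [ 0.392 -0.147  0.005] [ 0.542 -0.032  0.073]
jig 0.52 [263.3, 193.1, 35.6, 50.8] [ 0.458 -0.121  0.047] [ 0.392 -0.141  0.011] [ 0.549 -0.061  0.073]
stop 0.48 [176.7, 172.0, 30.5, 16.3] [0.553 0.258 0.02 ] [0.531 0.222 0.001] [0.59  0.294 0.026]
fence 0.7 [263.2, 196.9, 37.5, 48.1] [ 0.462 -0.122  0.047] [ 0.392 -0.142  0.01 ] [ 0.55  -0.107  0.073]
steel_block 0.88 [312.9, 184.0, 25.0, 18.9] [ 0.717 -0.135  0.021] [ 0.697 -0.162  0.001] [ 0.748 -0.097  0.028]
scrub_brush 0.84 [358.1, 229.7, 34.8, 22.2] [ 0.534 -0.339  0.029] [ 0.515 -0.379 -0.001] [ 0.6   -0.3    0.034]
bearing 0.69 [264.0, 175.7, 22.1, 13.8] [0.704 0.044 0.016] [0.681 0.018 0.001] [0.739 0.077 0.02 ]
side [[-0.75, 0.292, -0.594, 1.28], [0.661, 0.347, -0.665, 0.836], [0.012, -0.891, -0.453, 0.585], [0.0, 0.0, 0.0, 1.0]]
workpiece 0.77 [337.4, 220.7, 30.2, 17.3] [0.463 0.349 0.021] [0.419 0.32  0.001] [0.483 0.369 0.025]
workpiece 0.74 [293.0, 224.1, 27.8, 21.3] [0.576 0.272 0.021] [0.531 0.235 0.001] [0.599 0.304 0.024]
jig 0.76 [221.7, 159.3, 56.5, 38.2] [ 0.483 -0.102  0.018] [ 0.394 -0.13   0.003] [ 0.553 -0.024  0.073]
stop 0.55 [237.1, 178.2, 5.9, 8.7] [ 0.517 -0.084  0.026] [ 0.492 -0.106  0.013] [ 0.525 -0.075  0.034]
fence 0.96 [229.6, 159.4, 35.9, 29.3] [ 0.476 -0.106  0.047] [ 0.393 -0.12   0.011] [ 0.553 -0.101  0.074]
bearing 0.55 [206.3, 213.8, 20.8, 15.3] [0.723 0.059 0.017] [0.691 0.025 0.003] [0.746 0.083 0.02 ]
oil_bottle 0.89 [357.6, 203.8, 29.7, 74.4] [0.586 0.482 0.085] [0.555 0.446 0.003] [0.597 0.503 0.174]
```

View pics/a.png

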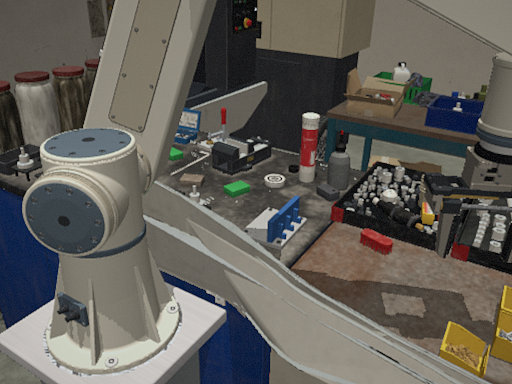

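View pics/b.png

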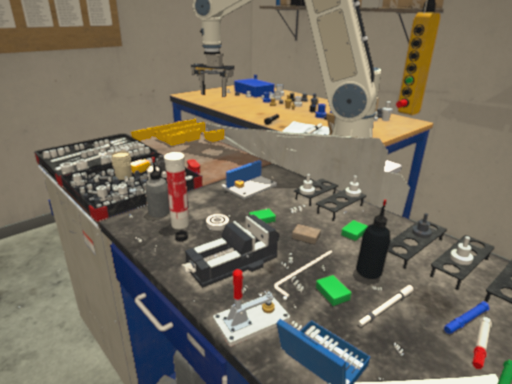

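The brown block is at px (190,180) in the scene view and (307,233) in the side view. The jig is at scene (280,222). The green blocks are decoys. Next I'll fit the block and jig more precisely.

```bash
python3 - <<'E'
from h import *
s=bot.get_state(); print(s['ee_rot'].round(3).tolist() if hasattr(s['ee_rot'],'round') else s['ee_rot'], s['opening'])
for n in ['scene','side']:
    p=shot(n);W=cloud(p);f=p['frame'].astype(int)
    R,G,B=f[...,0],f[...,1],f[...,2]
    m=(W[...,2]>.017)&(W[...,2]<.027)&(abs(W[...,0]-.57)<.08)&(abs(W[...,1]-.26)<.08)&(R>G+15)
    Q=W[m];print(n,len(Q),Q.mean(0).round(4),[np.round(x,4) for x in cv2.minAreaRect((Q[:,:2]*1000).astype(np.float32))])
    # fence front/top
    m=(B>R+30)&(abs(W[...,0]-.47)<.12)&(abs(W[...,1]+.11)<.06)&(W[...,2]>.067)&(W[...,2]<.078)
    Q=W[m];print('fence top',len(Q),[np.round(x,4) for x in cv2.minAreaRect((Q[:,:2]*1000).astype(np.float32))])
    m=(abs(W[...,0]-.47)<.12)&(abs(W[...,1]+.07)<.08)&(W[...,2]>.009)&(W[...,2]<.0145)
    Q=W[m];print('bed',len(Q),[np.round(x,4) for x in cv2.minAreaRect((Q[:,:2]*1000).astype(np.float32))])
    m=(abs(W[...,0]-.47)<.3)&(abs(W[...,1]-.1)<.4)&(W[...,2]>.03)&(W[...,2]<.4)
    # obstacle heights on a grid
    if n=='side':
        g={}
        for q in W[m]: 
            k=(round(q[0]/.06)*6,round(q[1]/.06)*6); g[k]=max(g.get(k,0),round(q[2]*100)); 
        print(sorted(g.items()))
E
```

```text
[[0.899, 0.438, 0.0], [0.438, -0.899, -0.0], [0.0, 0.0, -1.0]] 0.09181511524917975
scene 23 [0.5739 0.2586 0.0218] [array([568.2689, 261.2728]), array([40.8124, 54.9118]), np.float64(27.4062)]
fence top 205 [array([ 472.3069, -114.7474]), array([164.2829,  16.3494]), np.float64(3.2042)]
bed 759 [array([470.6228, -87.3185]), array([163.0253, 120.5585]), np.float64(2.3005)]
side 250 [0.5693 0.2685 0.022 ] [array([567.1758, 267.11  ]), array([51.4967, 67.4987]), np.float64(23.7399)]
fence top 108 [array([ 477.8148, -108.9902]), array([155.3653,  18.4285]), np.float64(4.2732)]
bed 443 [array([472.5166, -83.0004]), array([161.7218, 118.6516]), np.float64(1.7735)]
[((18, -30), 11), ((18, -24), 12), ((18, -18), 14), ((18, -12), 13), ((18, 0), 40), ((18, 6), 40), ((18, 12), 40), ((18, 30), 11), ((18, 36), 10), ((24, -30), 4), ((24, -24), 12), ((24, -18), 14), ((24, -12), 15), ((24, -6), 16), ((24, 0), 40), ((24, 6), 19), ((24, 12), 20), ((24, 18), 21), ((24, 24), 22), ((24, 30), 20), ((24, 36), 12), ((30, 6), 4), ((30, 12), 4), ((30, 18), 6), ((30, 24), 10), ((30, 48), 4), ((36, 12), 7), ((36, 18), 4), ((36, 24), 4), ((36, 48), 10), ((42, -12), 8), ((42, 6), 4), ((42, 12), 10), ((42, 18), 4), ((42, 24), 4), ((42, 48), 4), ((48, -12), 7), ((48, -6), 3), ((48, 48), 4), ((54, -30), 4), ((54, -12), 7), ((54, -6), 4), ((54, 42), 13), ((54, 48), 20), ((60, -30), 5), ((60, -24), 5), ((60, -18), 5), ((60, 42), 13), ((60, 48), 17), ((66, -30), 6), ((66, -24), 3), ((66, -18), 5), ((72, -30), 7), ((72, 18), 9), ((72, 24), 9), ((72, 30), 9), ((78, -30), 4), ((78, 18), 9), ((78, 24), 9), ((78, 30), 9)]
```

Call:
{"fn": "drive_tool", "kwargs": {
  "series": [4.8,0,-0.3,0,0,-4.4,4.8,0,-0.3,0,0,-4.4,4.8,0,-0.3,0,0,-4.4,4.8,0,-0.3,0,0,-4.4,4.8,0,-0.3,0,0,-4.4,4.8,0,-0.3,0,0,-4.4,4.8,0,-0.3,0,0,-4.4,4.8,0,-0.3,0,0,-4.4],
  "jaw": 0
}}

```text
time_s: 1.8
eef_pos: [0.5589, -0.3102, 0.2387]
ee_rot: [[0.479, 0.878, 0.0], [0.878, -0.479, -0.0], [-0.0, 0.0, -1.0]]
force: [0.5, 0.3, 0.1]
opening: 0.0918
grasp_force: 0.0
```

Call:
{"fn": "drive_tool", "kwargs": {
  "series": [4.8,0,0,0,0,-4.4,4.8,0,0,0,0,-4.4,4.8,0,0,0,0,-4.4,4.8,0,0,0,0,-4.4,4.8,0,0,0,0,-4.4,4.8,0,0,0,0,-4.4,4.8,0,0,0,0,-4.4,4.8,0,0,0,0,-4.4]
}}

```text
time_s: 2.6
eef_pos: [0.6454, 0.0581, 0.2386]
ee_rot: [[-0.115, 0.993, 0.0], [0.993, 0.115, 0.0], [0.0, 0.0, -1.0]]
force: [-1.0, 0.2, 1.0]
opening: 0.0921
grasp_force: 0.0
```

Call:
{"fn": "drive_tool", "kwargs": {
  "series": [4.8,0,0,0,0,-4.4,4,0,0,0,0,-4.4,0,0,0,0,0,0]
}}

```text
time_s: 2.9
eef_pos: [0.6314, 0.1477, 0.2385]
ee_rot: [[-0.268, 0.963, -0.0], [0.963, 0.268, 0.001], [0.001, 0.0, -1.0]]
force: [0.3, -0.7, 0.3]
opening: 0.0921
grasp_force: 0.0
```

```bash
cat > m.py <<'E'
from h import *
s=bot.get_state(); print(s['time_s'],np.round(s['eef_pos'],4),np.round(s['ee_rot'],3).tolist(),np.round(s['joint_pos'],3))
p=shot('wrist','w1');W=cloud(p);f=p['frame'].astype(int);R,G,B=f[...,0],f[...,1],f[...,2]
print(p['T'].round(3).tolist())
m=(W[...,2]>.017)&(W[...,2]<.027)&(abs(W[...,0]-.57)<.08)&(abs(W[...,1]-.26)<.08)&(R>G+12)
m=cv2.morphologyEx(m.astype(np.uint8),cv2.MORPH_OPEN,np.ones((3,3)))>0
Q=W[m];print(len(Q),np.median(Q,0).round(4),[np.round(x,2) for x in cv2.minAreaRect((Q[:,:2]*1000).astype(np.float32))])
p=shot('side');W=cloud(p)
m=(W[...,0]>.6)&(W[...,0]<.76)&(W[...,1]>.1)&(W[...,1]<.4)&(W[...,2]>.03)&(W[...,2]<.13)
Q=W[m]
for y in np.arange(.12,.4,.03):
    q=Q[abs(Q[:,1]-y)<.015]
    if len(q): print(y.round(2),[(round(z,2),q[q[:,2]>z][:,0].min().round(3)) for z in (.03,.045,.06,.08) if (q[:,2]>z).any()])
E
python3 m.py
```

```text
2.9 [0.6314 0.1477 0.2385] [[-0.268, 0.963, -0.0], [0.963, 0.268, 0.001], [0.001, 0.0, -1.0]] [ 0.227  0.369  1.555  0.002  1.217 -0.046]
[[0.963, 0.259, 0.067, 0.612], [0.268, -0.933, -0.242, 0.215], [-0.0, 0.251, -0.968, 0.407], [0.0, 0.0, 0.0, 1.0]]
2382 [0.5665 0.2664 0.0202] [array([566.51, 265.66]), array([47.91, 67.99]), np.float64(23.31)]
0.18 [(0.03, np.float64(0.699)), (0.04, np.float64(0.699)), (0.06, np.float64(0.699)), (0.08, np.float64(0.699))]
0.21 [(0.03, np.float64(0.699)), (0.04, np.float64(0.699)), (0.06, np.float64(0.699)), (0.08, np.float64(0.699))]
0.24 [(0.03, np.float64(0.704)), (0.04, np.float64(0.704)), (0.06, np.float64(0.704)), (0.08, np.float64(0.704))]
0.27 [(0.03, np.float64(0.694)), (0.04, np.float64(0.694)), (0.06, np.float64(0.694)), (0.08, np.float64(0.703))]
0.3 [(0.03, np.float64(0.696)), (0.04, np.float64(0.696)), (0.06, np.float64(0.696))]
```

View pics/w1.png

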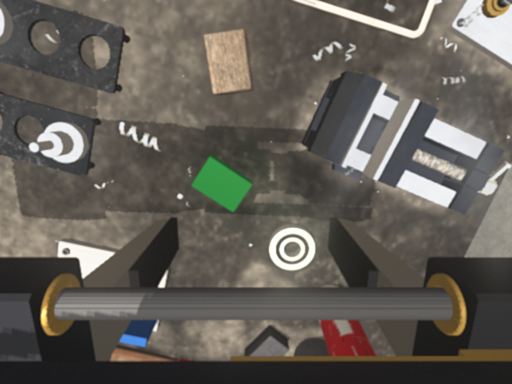

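Wrist view: the brown block is centred at (228,62) and square with the measured pose, the vise is at (400,140) and the green decoy at (221,184). The vise is too close for a tilted grasp there. I'll pick the block up vertically, lay it on free bench near the jig and regrasp it at 45°.

Call:
{"fn": "drive_tool", "kwargs": {
  "series": [3.3,-0.8,2,0,0,0,3.3,-0.8,2,0,0,0,3.3,-0.8,2,0,0,0,3.2,-0.7,2,0,0,0,0,0,3,0,0,-7.8,0,0,0,0,0,0]
}}

```text
time_s: 3.6
eef_pos: [0.566, 0.2595, 0.1251]
ee_rot: [[-0.392, 0.92, -0.005], [0.92, 0.392, -0.003], [-0.001, -0.006, -1.0]]
force: [-0.7, -0.5, 0.1]
opening: 0.092
grasp_force: 0.0
```

```bash
python3 - <<'E'
from h import *
s=bot.get_state(); print(s['time_s'],np.round(s['eef_pos'],4),np.round(s['ee_rot'],3).tolist(),np.round(s['joint_pos'],3))
T=np.array([.5665,.2657,.005]);print('tool delta cm',100*np.array(s['ee_rot']).T@(T-s['eef_pos']))
H={}
for n in ['scene','side']:
    W=cloud(shot(n));q=W[(W[...,0]>.35)&(W[...,0]<.62)&(W[...,1]>-.04)&(W[...,1]<.17)&(W[...,2]<.15)]
    for a in q:
        k=(round(a[1]*50),round(a[0]*50)); H[k]=max(H.get(k,0),a[2])
for j in range(8,-3,-1): print(j*2,[int(1000*H.get((j,i),-.001)) for i in range(18,31)])
E
```

```text
3.6 [0.566  0.2595 0.1251] [[-0.392, 0.92, -0.005], [0.92, 0.392, -0.003], [-0.001, -0.006, -1.0]] [ 4.28e-01  4.46e-01  1.71e+00 -1.00e-03  9.91e-01  2.50e-02]
tool delta cm [ 0.56040536  0.3699186  12.00989758]
16 [37, 38, 38, 40, 2, 18, 19, 12, 3, 3, 2, 23, 2]
14 [38, 37, 74, 73, 2, 16, 17, 16, 3, 2, 22, 24, 24]
12 [1, 75, 99, 75, 1, 1, 3, 3, 2, 2, 24, 24, 24]
10 [-1, -1, 75, 50, 33, 2, 3, 3, 2, 2, 24, 25, 24]
8 [-1, -1, 0, 37, 3, 2, 3, 3, 3, 4, 3, 21, 23]
6 [-1, 1, 3, 2, 3, 3, 3, 2, 3, 3, 1, 3, 2]
4 [2, 1, 2, 2, 2, 2, 2, 2, 4, 3, 3, 2, 2]
2 [1, 1, 3, 2, 5, 3, 2, 2, 2, 2, 2, 3, 2]
0 [1, 3, 2, 3, 2, 2, 3, 3, 4, 3, 2, 3, 2]
-2 [3, 1, 14, 13, 15, 13, 14, 14, 14, 12, 9, 3, 3]
-4 [1, 10, 17, 14, 15, 14, 15, 13, 14, 17, 11, 2, 3]
```

Call:
{"fn": "drive_tool", "kwargs": {
  "series": [0.2,0.1,2.6,0,0,0,0.2,0.1,2.6,0,0,0,0.2,0.1,2.6,0,0,0,0,0,2.4,0,0,0,0,0,1.8,0,0,0,0,0,0,0,0,0]
}}

```text
time_s: 4.3
eef_pos: [0.5688, 0.2666, 0.008]
ee_rot: [[-0.387, 0.922, -0.001], [0.922, 0.387, -0.001], [-0.0, -0.002, -1.0]]
force: [-0.2, -0.9, -0.6]
opening: 0.092
grasp_force: 0.0
```

Call:
{"fn": "drive_tool", "kwargs": {
  "series": [0,0,0,0,0,0,0,0,0,0,0,0,0,0,0,0,0,0,0,0,0,0,0,0,0,0,0,0,0,0,0,0,0,0,0,0,0,0,0,0,0,0,0,0,0,0,0,0],
  "jaw": 1,
  "grip_force": 20
}}

```text
time_s: 5.1
eef_pos: [0.5685, 0.2681, 0.0088]
ee_rot: [[-0.391, 0.92, -0.0], [0.92, 0.391, -0.0], [0.0, -0.0, -1.0]]
force: [-1.9, -0.9, 6.1]
opening: 0.0476
grasp_force: 20.0
```

Call:
{"fn": "drive_tool", "kwargs": {
  "series": [0,0,-3,0,0,0,0,0,-4,0,0,0,-3,-2.9,-1,0,0,0,-3,-2.9,0,0,0,0,-3,-2.9,0,0,0,0,-3,-2.9,0,0,0,0,-3,-2.9,0,0,0,0,-3,-2.8,0,0,0,0]
}}

```text
time_s: 5.9
eef_pos: [0.4788, 0.0335, 0.0885]
ee_rot: [[-0.391, 0.92, 0.0], [0.92, 0.391, -0.0], [-0.0, 0.0, -1.0]]
force: [0.4, 0.2, -0.6]
opening: 0.0479
grasp_force: 20.0
```

Call:
{"fn": "drive_tool", "kwargs": {
  "series": [0,0,2,0,0,6.8,0,0,2,0,0,6.8,0,0,2,0,0,6.9,0,0,0,0,0,0,0,0,0,0,0,0]
}}

```text
time_s: 6.4
eef_pos: [0.4794, 0.0348, 0.0286]
ee_rot: [[-0.047, 0.999, -0.001], [0.999, 0.047, -0.0], [-0.0, -0.001, -1.0]]
force: [-0.5, 1.4, 0.1]
opening: 0.0478
grasp_force: 20.0
```

```bash
python3 - <<'E'
from h import *
s=bot.get_state(); print(s['time_s'],np.round(s['eef_pos'],4),np.round(s['ee_rot'],3).tolist(),np.round(s['joint_pos'],3),s['force'])
p=shot('wrist','w2');W=cloud(p);f=p['frame'].astype(int);R,G,B=f[...,0],f[...,1],f[...,2]
for nm,p in (('w',p),('side',shot('side'))):
    W=cloud(p);f=p['frame'].astype(int);R,G,B=f[...,0],f[...,1],f[...,2]
    m=(abs(W[...,0]-.48)<.1)&(abs(W[...,1]-.035)<.1)&(R>G+12)&(W[...,2]<.08)&(W[...,2]>.015)
    print(nm,m.sum(),np.median(W[m],0) if m.any() else '')
E
```

```text
6.4 [0.4794 0.0348 0.0286] [[-0.047, 0.999, -0.001], [0.999, 0.047, -0.0], [-0.0, -0.001, -1.0]] [0.069 0.409 2.077 0.    0.657 0.022] [-0.47431406  1.40643758  0.09039322]
w 8180 [0.47892976 0.03818539 0.04000943]
side 86 [0.48432778 0.05313352 0.04193931]
```

View pics/w2.png

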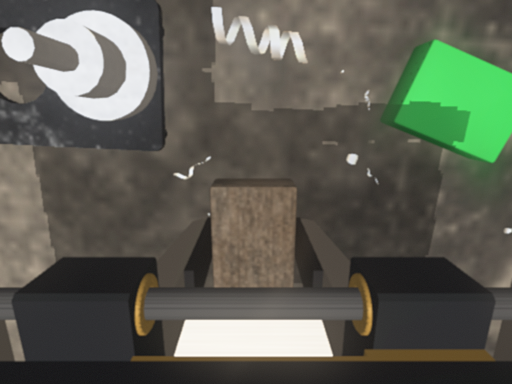

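Call:
{"fn": "drive_tool", "kwargs": {
  "series": [0,0,1,0,0,0,0,0,1,0,0,0,0,0,0,0,0,0]
}}

```text
time_s: 6.8
eef_pos: [0.4798, 0.0348, 0.0078]
ee_rot: [[-0.044, 0.999, 0.0], [0.999, 0.044, 0.0], [0.0, 0.0, -1.0]]
force: [0.6, 0.9, -0.3]
opening: 0.0478
grasp_force: 20.0
```

Call:
{"fn": "drive_tool", "kwargs": {
  "series": [0,0,0,0,0,0,0,0,0,0,0,0,0,0,0,0,0,0,0,0,0,0,0,0,0,0,0,0,0,0,0,0,0,0,0,0],
  "jaw": 0
}}

```text
time_s: 7.4
eef_pos: [0.4796, 0.0348, 0.0086]
ee_rot: [[-0.044, 0.999, 0.0], [0.999, 0.044, 0.0], [0.0, 0.0, -1.0]]
force: [-0.7, 0.3, -0.5]
opening: 0.0917
grasp_force: 0.0
```

Call:
{"fn": "drive_tool", "kwargs": {
  "series": [0,0,-3.6,0,0,0,-4,0,0,0,0,0,0,0,0,0,7.5,0,0,0,0,0,7.5,0,0,0,0,0,7.5,0,0,0,0,0,7.5,0,0,0,0,0,7.5,0,0,0,0,0,7.5,0]
}}

```text
time_s: 8.2
eef_pos: [0.4817, -0.0061, 0.045]
ee_rot: [[-0.031, 0.999, -0.029], [0.713, 0.042, 0.699], [0.7, 0.001, -0.714]]
force: [-0.1, 0.3, 0.1]
opening: 0.0917
grasp_force: 0.0
```

```bash
python3 - <<'E'
from h import *
p=shot('wrist','w3');W=cloud(p)
s=bot.get_state(); print(s['time_s'],np.round(s['eef_pos'],4),np.round(s['ee_rot'],3).tolist(),np.round(s['joint_pos'],3),s['force'])
f=p['frame'].astype(int);R,G,B=f[...,0],f[...,1],f[...,2]
for nm,p in (('w',p),('side',shot('side'))):
    W=cloud(p);f=p['frame'].astype(int);R,G,B=f[...,0],f[...,1],f[...,2]
    m=(abs(W[...,0]-.48)<.06)&(abs(W[...,1]-.035)<.06)&(R>G+12)&(W[...,2]<.028)&(W[...,2]>.015)
    Q=W[m];print(nm,m.sum(),np.median(W[m],0),cv2.minAreaRect((Q[:,:2]*1000).astype(np.float32)) if m.any() else '')
print('tool delta cm',100*np.array(s['ee_rot']).T@(np.array([.479,.030,.010])-s['eef_pos']))
E
```

```text
8.25 [ 0.481  -0.0071  0.0428] [[-0.028, 0.999, -0.03], [0.708, 0.041, 0.705], [0.705, -0.002, -0.709]] [-0.49   0.648  1.932  0.729  1.149 -1.041] [ 0.94998476 -3.83936353 -2.64189838]
w 5177 [0.48008421 0.02804075 0.02035993] ((479.81121826171875, 32.41557312011719), (48.05949020385742, 67.79150390625), 2.3345766067504883)
side 134 [0.48854016 0.04287868 0.02204823] ((482.9425048828125, 37.72098159790039), (43.35664367675781, 65.67853546142578), 1.9704560041427612)
tool delta cm [ 0.31478146 -0.03700171  4.94351005]
```

Call:
{"fn": "drive_tool", "kwargs": {
  "series": [0.2,0,1.5,0,0,0,0,0,1.6,0,0,0,0,0,1.7,0,0,0,0,0,0,0,0,0]
}}

```text
time_s: 8.7
eef_pos: [0.4774, 0.0326, 0.0103]
ee_rot: [[-0.031, 0.999, -0.036], [0.716, 0.047, 0.696], [0.697, -0.005, -0.717]]
force: [-0.7, 0.7, -1.0]
opening: 0.0915
grasp_force: 0.0
```

Call:
{"fn": "drive_tool", "kwargs": {
  "series": [0,0,0,0,0,0,0,0,0,0,0,0,0,0,0,0,0,0,0,0,0,0,0,0,0,0,0,0,0,0,0,0,0,0,0,0,0,0,0,0,0,0,0,0,0,0,0,0],
  "jaw": 1,
  "grip_force": 25
}}

```text
time_s: 9.5
eef_pos: [0.4793, 0.0294, 0.0114]
ee_rot: [[-0.03, 0.999, -0.032], [0.717, 0.043, 0.696], [0.697, -0.002, -0.717]]
force: [0.5, -2.0, 2.0]
opening: 0.0478
grasp_force: 25.0
```

Call:
{"fn": "drive_tool", "kwargs": {
  "series": [1.6,0,-1.6,0,0,0,3.2,0,-3.3,0,0,0,3.3,0,-3.4,0,0,0,3.3,0,-3.4,0,0,0,1.4,0,-1.4,0,0,0,0,0,0,0,-7.5,0,0,0,0,0,-7.5,0,0,0,0,0,-7.5,0]
}}

```text
time_s: 10.3
eef_pos: [0.48, 0.0295, 0.195]
ee_rot: [[-0.039, 0.999, -0.015], [0.93, 0.042, 0.364], [0.365, -0.0, -0.931]]
force: [0.3, 0.2, -0.2]
opening: 0.0478
grasp_force: 25.0
```

Call:
{"fn": "drive_tool", "kwargs": {
  "series": [0,0,0,0,-7.5,0,0,0,0,0,-7.5,0,0,0,0,0,-7.5,0,-4.2,0,0,0,0,0,-4.2,0,0,0,0,0,-4.2,0,0,0,0,0,-4.2,0,0,0,0,0,-4,0,0,0,0,0]
}}

```text
time_s: 11.1
eef_pos: [0.4882, -0.179, 0.1973]
ee_rot: [[-0.044, 0.999, -0.002], [0.999, 0.044, -0.014], [-0.014, -0.003, -1.0]]
force: [0.8, -0.1, 0.8]
opening: 0.0475
grasp_force: 25.0
```

Call:
{"fn": "drive_tool", "kwargs": {
  "series": [0,0,0,0,0,0,0,0,0,0,0,0]
}}

```text
time_s: 11.3
eef_pos: [0.4881, -0.178, 0.197]
ee_rot: [[-0.041, 0.999, -0.003], [0.999, 0.041, -0.014], [-0.014, -0.003, -1.0]]
force: [0.3, 1.0, -0.5]
opening: 0.0477
grasp_force: 25.0
```

```bash
python3 - <<'E'
from h import *
s=bot.get_state(); print(s['time_s'],np.round(s['eef_pos'],4),np.round(s['ee_rot'],3).tolist(),np.round(s['joint_pos'],3),s['opening'])
p=shot('wrist','w4');W=cloud(p);f=p['frame'].astype(int);R,G,B=f[...,0],f[...,1],f[...,2]
def rect(m,n):
    m=cv2.morphologyEx(m.astype(np.uint8),cv2.MORPH_OPEN,np.ones((3,3)))>0
    Q=W[m]; print(n,len(Q),np.median(Q,0).round(4) if len(Q) else '',[np.round(x,2) for x in cv2.minAreaRect((Q[:,:2]*1000).astype(np.float32))] if len(Q) else '')
near=(abs(W[...,0]-.47)<.12)&(abs(W[...,1]+.08)<.09)
rect(near&(B>R+25)&(abs(W[...,2]-.072)<.005),'fencetop')
rect(near&(abs(W[...,2]-.012)<.003),'bed')
rect(near&(R>B+25)&(abs(W[...,2]-.030)<.003),'stoptop')
E
```

```text
11.3 [ 0.4881 -0.178   0.197 ] [[-0.041, 0.999, -0.003], [0.999, 0.041, -0.014], [-0.014, -0.003, -1.0]] [-0.343  0.207  1.877 -0.016  1.056 -0.377] 0.0477120818238854
fencetop 2439 [ 0.4729 -0.1128  0.0702] [array([ 473.88, -112.87]), array([159.75,  13.09]), np.float64(2.34)]
bed 11011 [ 0.4693 -0.0705  0.0103] [array([472.9 , -85.83]), array([159.2 , 118.73]), np.float64(2.35)]
stoptop 415 [ 0.514  -0.09    0.0285] [array([514.07, -90.38]), array([20.57, 24.7 ]), np.float64(3.3)]
```

View pics/w4.png

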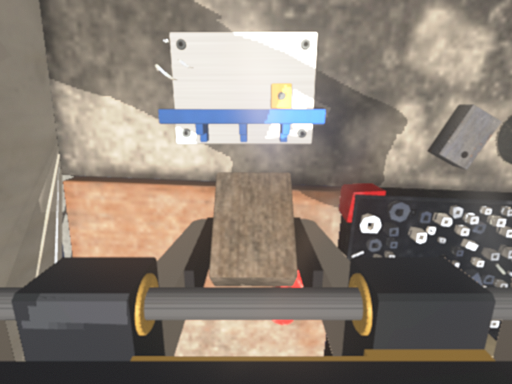

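Wrist view: the jig plate is at (245,88), the fence along row 116, the stop at (282,95), and the held block at (253,225). The fits agree on a jig origin of (0.4729, -0.0858) and a yaw of 2.35°.

Call:
{"fn": "drive_tool", "kwargs": {
  "series": [3.6,-0.3,0,0,0,0,3.6,-0.3,0,0,0,0,3.6,-0.3,0,0,0,0,0,0,0,0,-7.5,0,0,0,0,0,-7.5,0,0,0,0,0,-7.5,0,0,0,0,0,-7.5,0,0,0,0,0,-7.5,0]
}}

```text
time_s: 12.15
eef_pos: [0.4753, -0.0684, 0.1969]
ee_rot: [[-0.035, 0.999, 0.03], [0.781, 0.047, -0.623], [-0.624, 0.002, -0.782]]
force: [-0.5, -0.6, -0.7]
opening: 0.0474
grasp_force: 25.0
```

Call:
{"fn": "drive_tool", "kwargs": {
  "series": [0,0,0,0,-7.5,0,0,0,0,0,0,0,0,0,0,0,0,0]
}}

```text
time_s: 12.45
eef_pos: [0.4746, -0.0687, 0.1951]
ee_rot: [[-0.036, 0.999, 0.03], [0.698, 0.047, -0.715], [-0.715, -0.004, -0.699]]
force: [-0.2, -0.8, -0.7]
opening: 0.0476
grasp_force: 25.0
```

```bash
cat > g.py <<'E'
from h import *
import sys
from scipy.spatial.transform import Rotation as Ro
a=np.radians(2.35);X=np.array([np.sin(a),-np.cos(a),0]);Y=np.array([np.cos(a),np.sin(a),0]);Z=np.array([0,0,1.]);O=np.array([.4729,-.0858,0])
s=bot.get_state();R=np.array(s['ee_rot']);p=np.array(s['eef_pos'])
J=np.c_[X,Y,Z]
print(s['time_s'],'jig TCP mm',((p-O)@J*1000).round(1),'force jig',(np.array(s['force'])@J).round(1),'j',np.round(s['joint_pos'],2),round(s['opening'],4),s['grasp_force'])
t=np.radians(float(sys.argv[4]) if len(sys.argv)>4 else 44.15)
z=np.cos(t)*X-np.sin(t)*Z; D=np.c_[np.cross(Y,z),Y,z]
print('rotvec deg tool',np.degrees(Ro.from_matrix(R.T@D).as_rotvec()).round(2))
g=np.array([float(v) for v in sys.argv[1:4]])/1000
d=O+J@g-p; print('tool delta cm',(100*R.T@d).round(2)); print('jig axes in tool: X',(R.T@X).round(3),'Y',(R.T@Y).round(3),'Z',(R.T@Z).round(3))
E
python3 g.py -12 2 80; python3 -c "
from h import *
shot('wrist','w5')"
```

```text
12.45 jig TCP mm [-17.    2.4 195.1] force jig [ 0.7 -0.2 -0.7] j [ 0.38  0.33  2.01 -0.79  1.25  0.77] 0.0476 24.996381103992462
rotvec deg tool [ 0.06 -0.17  0.41]
tool delta cm [7.89 0.01 8.41]
jig axes in tool: X [-0.699 -0.006  0.715] Y [-0.007  1.     0.001] Z [-0.715 -0.004 -0.699]
```

View pics/w5.png

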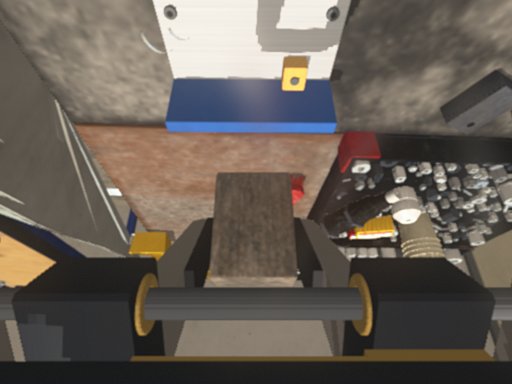

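Call:
{"fn": "drive_tool", "kwargs": {
  "series": [2.6,0,2.8,0,0,0.4,2.6,0,2.8,0,0,0,2.6,0,2.8,0,0,0,0,0,0,0,0,0,0,0,0,0,0,0]
}}

```text
time_s: 13.0
eef_pos: [0.4754, -0.0767, 0.0825]
ee_rot: [[-0.024, 0.999, 0.028], [0.697, 0.037, -0.716], [-0.717, 0.002, -0.697]]
force: [0.3, 0.5, -0.1]
opening: 0.0478
grasp_force: 25.0
```

```bash
python3 g.py 6 2 53
```

```text
13.0 jig TCP mm [-8.9  2.8 82.5] force jig [-0.5  0.3 -0.1] j [ 0.37  0.53  2.05 -0.88  1.08  0.97] 0.0478 24.996233582496643
rotvec deg tool [-0.06 -0.06 -0.25]
tool delta cm [ 1.07 -0.09  3.13]
jig axes in tool: X [-0.697  0.004  0.717] Y [ 0.004  1.    -0.001] Z [-0.717  0.002 -0.697]
```

Call:
{"fn": "drive_tool", "kwargs": {
  "series": [1,-0.1,1,0,0,0,0.9,0,0.9,0,0,0,0,0,0,0,0,0,-0.5,0,0.5,0,0,0,-0.4,0,0.4,0,0,0,0,0,0,0,0,0,0,0,0,0,0,0]
}}

```text
time_s: 13.7
eef_pos: [0.4749, -0.0894, 0.0549]
ee_rot: [[-0.024, 0.999, 0.03], [0.697, 0.038, -0.716], [-0.717, 0.003, -0.697]]
force: [-0.1, 0.7, -0.6]
opening: 0.0479
grasp_force: 25.0
```

```bash
python3 g.py 8.6 2 50
```

```text
13.7 jig TCP mm [ 3.7  1.9 54.9] force jig [-0.7 -0.1 -0.6] j [ 0.34  0.58  2.07 -0.92  1.03  1.02] 0.0479 24.99633014202118
rotvec deg tool [ 0.01 -0.03 -0.24]
tool delta cm [0.01 0.01 0.7 ]
jig axes in tool: X [-0.697  0.003  0.717] Y [0.004 1.    0.   ] Z [-0.717  0.003 -0.697]
```

Call:
{"fn": "drive_tool", "kwargs": {
  "series": [0.2,0,0.2,0,0,0,0.1,0,0.1,0,0,0,0,0,0,0,0,0]
}}

```text
time_s: 14.0
eef_pos: [0.4749, -0.0891, 0.0503]
ee_rot: [[-0.025, 0.999, 0.03], [0.696, 0.039, -0.717], [-0.717, 0.003, -0.697]]
force: [0.1, -0.2, -1.1]
opening: 0.0476
grasp_force: 25.0
```

Call:
{"fn": "drive_tool", "kwargs": {
  "series": [0.1,0,0.1,0,0,0,0,0,0,0,0,0,0,0,0,0,0,0]
}}

```text
time_s: 14.3
eef_pos: [0.4751, -0.0894, 0.0501]
ee_rot: [[-0.025, 0.999, 0.03], [0.695, 0.039, -0.718], [-0.719, 0.003, -0.695]]
force: [-1.5, 2.8, 11.5]
opening: 0.0478
grasp_force: 25.0
```

Call:
{"fn": "drive_tool", "kwargs": {
  "series": [-0.05,0,-0.05,0,0,0,-0.15,0,0.15,0,0,0,-0.1,0,0.1,0,0,0,0,0,0,0,0,0,0,0,0,0,0,0]
}}

```text
time_s: 14.8
eef_pos: [0.4758, -0.0926, 0.0502]
ee_rot: [[-0.025, 0.999, 0.031], [0.696, 0.039, -0.717], [-0.717, 0.004, -0.697]]
force: [1.4, 2.3, 5.1]
opening: 0.048
grasp_force: 25.0
```

Call:
{"fn": "drive_tool", "kwargs": {
  "series": [-0.1,0,0.1,0,0,0,0,0,0,0,0,0,0,0,0,0,0,0]
}}

```text
time_s: 15.1
eef_pos: [0.476, -0.0939, 0.0502]
ee_rot: [[-0.025, 0.999, 0.031], [0.696, 0.04, -0.717], [-0.717, 0.004, -0.697]]
force: [1.8, 2.9, 6.0]
opening: 0.0473
grasp_force: 25.0
```

```bash
python3 g.py 8.6 6 50
```

```text
15.1 jig TCP mm [ 8.2  2.7 50.2] force jig [-2.8  1.9  6. ] j [ 0.34  0.59  2.07 -0.94  1.02  1.03] 0.0473 25.000838041305542
rotvec deg tool [ 0.11 -0.02 -0.22]
tool delta cm [-0.01  0.33  0.04]
jig axes in tool: X [-0.697  0.001  0.717] Y [0.004 1.    0.002] Z [-0.717  0.004 -0.697]
```

Next, go on to the fence, then slide along it to the stop.

Call:
{"fn": "drive_tool", "kwargs": {
  "series": [-0.1,0,0.1,0,0,0,0,0,0,0,0,0,0,0,0,0,0,0]
}}

```text
time_s: 15.4
eef_pos: [0.476, -0.0944, 0.0501]
ee_rot: [[-0.024, 0.999, 0.031], [0.697, 0.039, -0.716], [-0.716, 0.005, -0.698]]
force: [-1.8, 13.7, 10.8]
opening: 0.048
grasp_force: 25.0
```

Call:
{"fn": "drive_tool", "kwargs": {
  "series": [0,0.15,0,0,0,0,0,0.15,0,0,0,0,0,0,0,0,0,0,0,0,0,0,0,0]
}}

```text
time_s: 15.8
eef_pos: [0.4762, -0.0945, 0.05]
ee_rot: [[-0.024, 0.999, 0.027], [0.697, 0.036, -0.716], [-0.717, 0.001, -0.697]]
force: [-13.3, 21.4, 17.3]
opening: 0.0477
grasp_force: 25.0
```

```bash
python3 g.py 8.6 6 50
```

```text
15.8 jig TCP mm [ 8.8  2.9 50. ] force jig [-21.9 -12.4  17.3] j [ 0.33  0.59  2.07 -0.93  1.02  1.03] 0.0477 25.022587180137634
rotvec deg tool [-0.15 -0.06 -0.25]
tool delta cm [ 0.02  0.31 -0.01]
jig axes in tool: X [-0.697  0.005  0.717] Y [ 0.004  1.    -0.003] Z [-0.717  0.001 -0.697]
```

Call:
{"fn": "drive_tool", "kwargs": {
  "series": [0,0,-0.1,0,0,0,0,0,-0.05,0,0,0,0,0,0,0,0,0,0,0,0,0,0,0]
}}

```text
time_s: 16.2
eef_pos: [0.478, -0.0943, 0.0507]
ee_rot: [[-0.025, 0.999, 0.029], [0.697, 0.038, -0.716], [-0.717, 0.003, -0.697]]
force: [-1.2, 4.2, 1.4]
opening: 0.048
grasp_force: 25.0
```

```bash
python3 g.py 8.6 6 50
```

```text
16.2 jig TCP mm [ 8.7  4.7 50.7] force jig [-4.2 -1.1  1.4] j [ 0.33  0.59  2.07 -0.93  1.02  1.02] 0.048 25.001382529735565
rotvec deg tool [ 0.   -0.05 -0.22]
tool delta cm [0.06 0.13 0.04]
jig axes in tool: X [-0.697  0.003  0.717] Y [0.004 1.    0.   ] Z [-0.717  0.003 -0.697]
```

Call:
{"fn": "drive_tool", "kwargs": {
  "series": [0,0.1,0,0,0,0,0,0,0,0,0,0,0,0,0,0,0,0]
}}

```text
time_s: 16.5
eef_pos: [0.4788, -0.0943, 0.0506]
ee_rot: [[-0.025, 0.999, 0.029], [0.697, 0.038, -0.716], [-0.717, 0.002, -0.697]]
force: [-3.0, 3.4, 0.3]
opening: 0.0479
grasp_force: 25.0
```

Call:
{"fn": "drive_tool", "kwargs": {
  "series": [0,0.1,0,0,0,0,0,0,0,0,0,0,0,0,0,0,0,0]
}}

```text
time_s: 16.8
eef_pos: [0.479, -0.0943, 0.0505]
ee_rot: [[-0.025, 0.999, 0.028], [0.697, 0.037, -0.716], [-0.717, 0.002, -0.697]]
force: [-5.3, 6.0, 0.9]
opening: 0.0479
grasp_force: 25.0
```

```bash
python3 g.py 8.6 6 50
```

```text
16.8 jig TCP mm [ 8.7  5.8 50.5] force jig [-6.2 -5.   0.9] j [ 0.33  0.59  2.06 -0.93  1.02  1.02] 0.0479 25.005307495594025
rotvec deg tool [-0.09 -0.05 -0.21]
tool delta cm [0.05 0.02 0.03]
jig axes in tool: X [-0.697  0.004  0.717] Y [ 0.004  1.    -0.002] Z [-0.717  0.002 -0.697]
```

Call:
{"fn": "drive_tool", "kwargs": {
  "series": [0,0.1,0,0,0,0,0.05,0,0.05,0,0,0,0,0,0,0,0,0,0,0,0,0,0,0]
}}

```text
time_s: 17.2
eef_pos: [0.4791, -0.0943, 0.0504]
ee_rot: [[-0.025, 0.999, 0.027], [0.696, 0.036, -0.717], [-0.718, 0.001, -0.696]]
force: [-10.0, 13.0, 11.0]
opening: 0.0477
grasp_force: 25.0
```

```bash
python3 g.py 8.6 6 50
```

```text
17.2 jig TCP mm [ 8.7  5.9 50.4] force jig [-13.4  -9.5  11. ] j [ 0.33  0.59  2.06 -0.93  1.03  1.02] 0.0477 25.014764964580536
rotvec deg tool [-0.17  0.02 -0.21]
tool delta cm [0.04 0.01 0.02]
jig axes in tool: X [-0.696  0.005  0.718] Y [ 0.004  1.    -0.003] Z [-0.718  0.001 -0.696]
```

Call:
{"fn": "drive_tool", "kwargs": {
  "series": [0,0,0,0,0,0,0,0,0,0,0,0,0,0,0,0,0,0,0,0,0,0,0,0,0,0,0,0,0,0,0,0,0,0,0,0],
  "jaw": 0
}}

```text
time_s: 17.8
eef_pos: [0.4812, -0.0943, 0.0502]
ee_rot: [[-0.025, 0.999, 0.03], [0.696, 0.039, -0.717], [-0.717, 0.003, -0.697]]
force: [0.5, 0.8, 0.1]
opening: 0.0917
grasp_force: 0.0
```

Call:
{"fn": "drive_tool", "kwargs": {
  "series": [0,-0.1,-1,0,0,0,0,0,-2,0,0,0,0,0,-3,0,0,0,0,0,-3,0,0,0,0,0,-1,0,0,0,0,0,0,0,0,0]
}}

```text
time_s: 18.4
eef_pos: [0.4779, -0.0215, 0.1207]
ee_rot: [[-0.025, 0.999, 0.032], [0.697, 0.04, -0.716], [-0.717, 0.005, -0.698]]
force: [-0.2, 0.0, -0.5]
opening: 0.0917
grasp_force: 0.0
```

```bash
python3 g.py -25 6 103 45; python3 - <<'E'
from h import *
p=shot('wrist','w6');q=shot('side')
cv2.imwrite('pics/s6.png',cv2.resize(q['frame'][120:220,190:310,::-1],None,fx=5,fy=5,interpolation=cv2.INTER_CUBIC))
a=np.radians(2.35);X=np.array([np.sin(a),-np.cos(a),0]);Y=np.array([np.cos(a),np.sin(a),0]);J=np.c_[X,Y,[0,0,1]];O=np.array([.4729,-.0858,0])
for n,p in (('w',p),('s',q)):
    W=(cloud(p)-O)@J*1000;f=p['frame'].astype(int)
    m=(f[...,0]>f[...,1]+10)&(f[...,0]<f[...,2]+75)&(abs(W[...,0]-5)<15)&(abs(W[...,1]-6)<32)&(W[...,2]>35)&(W[...,2]<95)
    Q=W[m];print(n,len(Q),np.percentile(Q,[2,50,98],axis=0).round(1).tolist() if len(Q) else '')
E
```

```text
18.4 jig TCP mm [-64.    7.6 120.7] force jig [-0.  -0.2 -0.5] j [ 0.47  0.48  1.99 -0.78  1.19  0.93] 0.0917 0.0
rotvec deg tool [ 0.18  0.77 -0.23]
tool delta cm [-1.46 -0.17  4.03]
jig axes in tool: X [-0.698  0.001  0.717] Y [0.004 1.    0.003] Z [-0.717  0.005 -0.698]
w 2661 [[-3.1, -17.0, 36.2], [-1.7, 5.5, 62.7], [15.8, 27.7, 78.5]]
s 139 [[-6.3, -8.7, 36.1], [0.1, 18.5, 62.4], [14.3, 31.5, 82.2]]
```

View pics/w6.png

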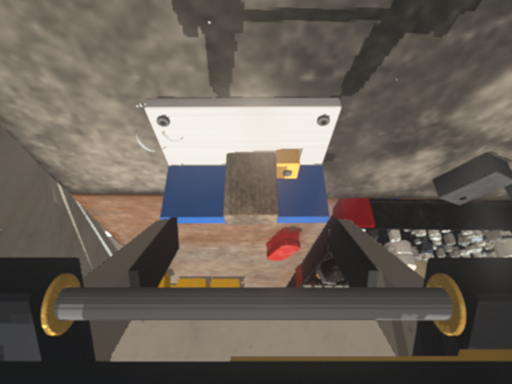

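View pics/s6.png

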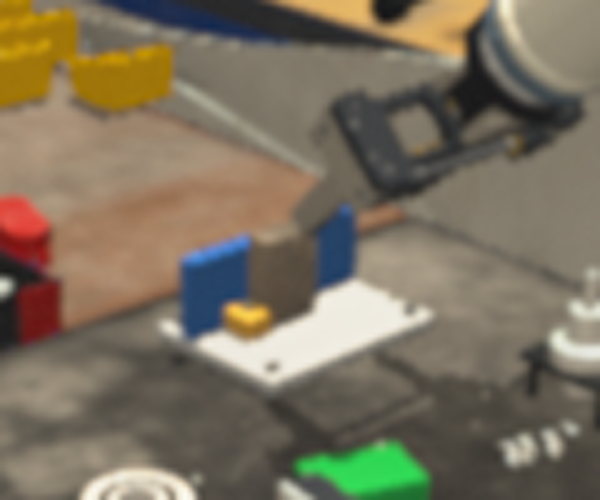

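The block is standing against fence and stop: wrist view (250,185), with its front face at jig x ≈ -2. I'll close the fingers, approach the upper open-side edge and push.

Call:
{"fn": "drive_tool", "kwargs": {
  "series": [-0.5,0,0,0,0,0,-0.5,0,0,0,0,0,-0.5,-0.2,0,0,0,0,0,0,0,0,0,0,0,0,0,0,0,0,0,0,0,0,0,0,0,0,0,0,0,0,0,0,0,0,0,0],
  "jaw": 1
}}

```text
time_s: 19.3
eef_pos: [0.4755, -0.0331, 0.1306]
ee_rot: [[-0.025, 0.999, 0.03], [0.696, 0.039, -0.717], [-0.717, 0.003, -0.697]]
force: [0.7, 0.4, 0.3]
opening: 0.0301
grasp_force: 0.0
```

Call:
{"fn": "drive_tool", "kwargs": {
  "series": [0,0,1.5,0,0,0,0,0,1.5,0,0,0,0,0,1.2,0,0,0,0,0,0,0,0,0,0,0,0,0,0,0]
}}

```text
time_s: 19.8
eef_pos: [0.4764, -0.0639, 0.101]
ee_rot: [[-0.025, 0.999, 0.028], [0.696, 0.038, -0.717], [-0.717, 0.002, -0.697]]
force: [-1.4, -0.1, -0.2]
opening: 0.0004
grasp_force: 0.0
```

```bash
python3 g.py -2 6 80
```

```text
19.8 jig TCP mm [-21.8   4.4 101. ] force jig [ 0.1 -1.4 -0.2] j [ 0.39  0.5   2.04 -0.84  1.12  0.94] 0.0004 0.0
rotvec deg tool [-0.06 -0.   -0.2 ]
tool delta cm [0.13 0.17 2.88]
jig axes in tool: X [-0.697  0.003  0.717] Y [ 0.003  1.    -0.001] Z [-0.717  0.002 -0.697]
```

Call:
{"fn": "drive_tool", "kwargs": {
  "series": [0.1,0.1,1.3,0,0,0,0,0,1,0,0,0,0,0,0.3,0,0,0,0,0,0,0,0,0,0,0,0,0,0,0]
}}

```text
time_s: 20.3
eef_pos: [0.4785, -0.0812, 0.0826]
ee_rot: [[-0.025, 0.999, 0.03], [0.696, 0.039, -0.717], [-0.717, 0.003, -0.697]]
force: [-0.0, 0.2, -0.4]
opening: 0.0005
grasp_force: 0.0
```

Call:
{"fn": "drive_tool", "kwargs": {
  "series": [0,0,0.1,0,0,0,0,0,0.1,0,0,0,0,0,0,0,0,0,0,0,0,0,0,0]
}}

```text
time_s: 20.7
eef_pos: [0.4786, -0.0826, 0.0812]
ee_rot: [[-0.025, 0.999, 0.03], [0.696, 0.039, -0.717], [-0.717, 0.003, -0.697]]
force: [0.2, 0.3, -0.4]
opening: 0.0001
grasp_force: 0.0
```

```bash
python3 g.py -2 6 80
```

```text
20.7 jig TCP mm [-3.   5.8 81.2] force jig [-0.3  0.2 -0.4] j [ 0.35  0.53  2.05 -0.89  1.07  0.97] 0.0001 0.0
rotvec deg tool [ 0.03 -0.03 -0.2 ]
tool delta cm [0.02 0.02 0.16]
jig axes in tool: X [-0.697  0.002  0.717] Y [0.004 1.    0.   ] Z [-0.717  0.003 -0.697]
```

Call:
{"fn": "drive_tool", "kwargs": {
  "series": [0,0,0.1,0,0,0,0,0,0.05,0,0,0,0,0,0.05,0,0,0,0,0,0,0,0,0,0,0,0,0,0,0]
}}

```text
time_s: 21.2
eef_pos: [0.4788, -0.0838, 0.08]
ee_rot: [[-0.025, 0.999, 0.03], [0.697, 0.039, -0.716], [-0.717, 0.003, -0.697]]
force: [-2.1, 5.2, 5.0]
opening: 0.0006
grasp_force: 3.4
```

Call:
{"fn": "drive_tool", "kwargs": {
  "series": [0,0,0.05,0,0,0,0,0,0,0,0,0,0,0,0,0,0,0]
}}

```text
time_s: 21.5
eef_pos: [0.4788, -0.0839, 0.0798]
ee_rot: [[-0.024, 0.999, 0.03], [0.697, 0.039, -0.716], [-0.717, 0.004, -0.697]]
force: [-3.0, 8.4, 8.9]
opening: 0.0005
grasp_force: 5.9
```

Call:
{"fn": "drive_tool", "kwargs": {
  "series": [0,0,0.03,0,0,0,0,0,0,0,0,0,0,0,0,0,0,0,0,0,0,0,0,0,0,0,0,0,0,0]
}}

```text
time_s: 22.0
eef_pos: [0.4789, -0.084, 0.0798]
ee_rot: [[-0.024, 0.999, 0.03], [0.697, 0.039, -0.716], [-0.717, 0.004, -0.697]]
force: [-3.9, 10.0, 11.1]
opening: 0.0008
grasp_force: 7.4
```

```bash
python3 g.py -2 6 80; python3 - <<'E'
from h import *
q=shot('side');cv2.imwrite('pics/s7.png',cv2.resize(q['frame'][120:220,190:310,::-1],None,fx=5,fy=5,interpolation=cv2.INTER_CUBIC))
s=bot.get_state();print(s['time_s'],s['force'])
E
```

```text
22.0 jig TCP mm [-1.5  6.  79.8] force jig [-10.2  -3.5  11.1] j [ 0.35  0.54  2.05 -0.89  1.07  0.97] 0.0008 7.387078343890607
rotvec deg tool [ 0.05 -0.04 -0.25]
tool delta cm [ 0.02 -0.   -0.05]
jig axes in tool: X [-0.697  0.002  0.717] Y [0.004 1.    0.001] Z [-0.717  0.004 -0.697]
22.05 [-3.17536798 10.13909501 10.49447763]
```

View pics/s7.png

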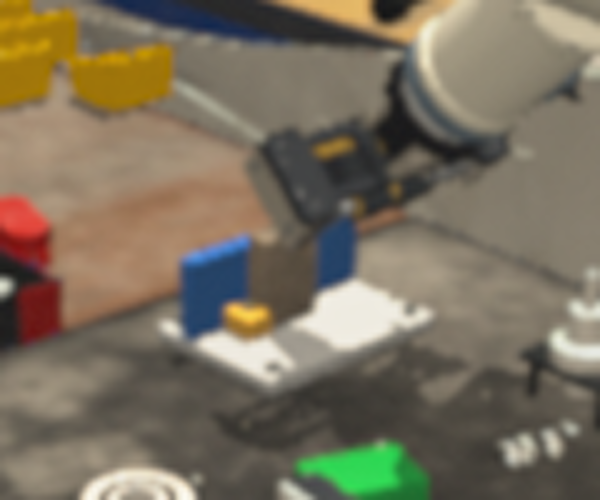

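The block at (283,275) in the crop is upright against fence and stop. The gripper holds about 15 N diagonally on its upper edge, so I'll hand in.

```bash
python3 -c "
from cell import bot
print(bot.hand_in())"
```

```text
the job is handed in; nothing more can be done
None
```

I handed the job in with the block standing on end in the jig, touching fence, bed and stop. I let go of it fully, then pressed its upper open-side edge with the closed gripper at about 15 N diagonally and held that push. It took about 22 s, and I disturbed nothing else that I could see.

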